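# Set up a drive shaft on V-blocks for a runout check

## Robot

A 7-joint arm with a two-finger parallel gripper is mounted at the origin on a cart in front of the work surface, level with it; the furniture and walls round the work are solid. World frame = base frame: x ahead of the robot, y to its left, z up, the work surface at z = 0. Lengths are in m, angles in degrees, forces in N, time in s.
With the tool pointing down it reaches from about 0.425 to 0.875 m from the base axis. Payload 9.9 kg.
Tool frame: the origin (TCP) lies midway between the tips of the shut fingers; the grasp point (between the pads) lies 19 mm behind it (manip.grip_depth is the distance from the TCP to the grasp point, in m); z points along the fingers, y is the line along which they close (so a half turn about z gives the same grasp; the last joint's range is limited). The gripper opens to 85 mm and grips with 20 to 120 N. Pads are 22 mm wide; open, the fingers measure 114 mm over their backs; the gripper's body (76 mm by 85 mm) begins 54 mm behind the grasp point. The pads swing forward as they close: fully open they stand 13 mm farther back than shut.
Start: joints at [62.693, 32.985, 1.427, 82.34, -0.859, 64.687, -3.237], TCP at [0.258, -0.624, 0.231] pointing down, gripper open.
Joint ranges: [-157.87, 157.87], [-19.46, 123.44], [-87.15, 90], [11.01, 140.99], [-62.26, 242.26], [9.8, 113.94], [-161.44, 161.44]. Speed limits (degrees/s): [127.2, 127.2, 172.46, 172.46, 180, 180, 180].

## Interface

Orientations are given as [roll, pitch, yaw] about the fixed x, y, z axes, in that order (R = Rz(yaw) Ry(pitch) Rx(roll)).
In Python, from plant import manip gives the robot as it stands.
- The arm moves only by the shell command python3 -m pendant 'ROWS'. ROWS is a JSON object whose one key "rows" holds a list of rows, each an object with "rot": the turn, a rotation vector about the tool's x, y, z in rad, a list of three; "linear": the shift along the tool's x, y, z in cm, a list of three; "hand": the opening, from 0 (shut) to 1 (fully open). In form: {"rows": [{"rot": [wx, wy, wz], "linear": [x, y, z], "hand": hand}, ...]}. A call has 1 to 20 rows; each row shifts and turns the commanded pose from where the row before left it, along the tool's axes as they then stand; what a row does not reach is not made up. A row lasts 1/12 s, in which the tool goes at most 41.7 mm and 7.16 degrees, less where a joint would pass 70% of its speed; a pose out of reach is approached as far as the arm can. A call is refused whole if a number of a shift passes 4.17 or a number of a turn 0.125, either way. A call with a gripper value outside its range is refused whole. The fingers move at their own pace and stop on an object; the grip force is fixed at half the most. Time passes only in rows, so rows that do not move let the fingers close. It gives the time, the measured TCP pose, the force, the opening and the grip force at its end, in the units of the state.
- manip.get_obs(): the state, without advancing time (a new reading comes with each control period).
- manip.camera(name): name is "scene" or "top" or "wrist"; returns the picture (400x640x3 uint8, red, green, blue); there is no depth.
- manip.get_calibration(name): a dict with "mtx" (3x3 intrinsics, pixels), "extrinsics" (4x4, takes a point from camera to world coordinates). Camera axes: x right, y up, looking along -z (the intrinsics and any distortion apply to the point x, -y, -z); pixel columns grow to the right and rows downward; lengths in m; the calibration is good to about 2 mm. A picture is of the moment at which its call begins: read the wrist's pose just before it. get_calibration takes no time and is no camera call; for the wrist camera it gives the pose at the moment of the call.
- manip.hand_in(): hands the job in; it is judged then, once.
The state is a dict: "time": time; "joint_positions": joint angles; "joint_velocities": joint speeds; "effort": joint torques, N m; "tcp_pos": TCP position; "tcp_rot": TCP orientation; "contact_force": force on the tool from outside, world axes, zero at the start; "torque": the same for the moment, N m; "width": opening from 0.0 (shut) to 1.0 (fully open); "grasp_force": force on a finger pad.
Only numpy, scipy, OpenCV 4.12 (cv2) and the standard library are available. Lean on these libraries where they do the work, as an engineer would, in place of code of your own. Each camera call takes 0.05 s, during which the arm holds its last target. There are 200 camera calls.

## Task

Set the hexagon-bodied shaft up for a runout check: stand the two V-blocks upright on the cast-iron bed, centred across it with their vees in line along it, spaced so that each carries one of the shaft's two round journals. Then lay the shaft level in both vees, its plain end within 2 cm of the bed's end stop and its thin stub pointing away from the stop. Last, stand the dial gauge on the bed beyond the stub so that its spring plunger rests on top of the stub and is pushed up a little; never tip the gauge over.

Things in the scene. Friction and masses are not known exactly. Their poses are not given: they have to be found in the camera images.
- bed: Fixed dark cast-iron bed, 190 (x) x 76 (y) x 30 high. Origin under its centre, on the bench; flat top at z = 0.030, dark groove along its centre line. A black end stop is bolted on at its -x end, the one nearer the robot: 12 thick, 22 wide, its top 42 above the bed's top, low feet at its sides (64 wide in all, 12 high). The stop's face looks along +x at x = -0.082.
- vblock_a: Loose steel V-block, 0.19 kg: 18 long along its vee (x), 44 wide (y), 36 high. Origin at the centre of the underside, z up. The 90 degree vee is open at the top, 16 deep, 32 wide at the top. Grip it across the 44 mm. A 16 mm journal lies in the vee with its axis 31.3 above the underside. One of a matched pair: either may take either place.
- vblock_b: The other V-block of the pair, the same in all sizes.
- shaft: Loose steel shaft, 0.25 kg, axis = its x, origin on the axis at the middle of the hexagon. Dark hexagon 24 across flats, x = -0.018 to 0.018 (grip here); bright journals, diameter 16, to x = -0.048 (plain end) and x = 0.048; thin stub, diameter 12, x = 0.048 to 0.068. Starts on a flat of the hexagon, axis level and 12 above the bench, stub roughly away from the robot.
- plain_end (a point): Point on the shaft's axis at its plain end (x = -0.048 of the shaft).
- stub_mid (a point): Point on the shaft's axis at the middle of its stub (x = 0.058 of the shaft).
- dial_stand: Loose dial gauge on a stand, 0.38 kg. Black base 36 x 36 x 28 high, x = 0 to 0.036, y = -0.018 to 0.018; bright column 14 x 14 at x = 0.018, y = 0, up to z = 0.076 (clamp round it below z = 0.056: grip the column above, across y). White-faced gauge, 28 across, at x = -0.024, z = 0.060. Origin under the middle of the base's edge on the gauge side; z up. Gauge starts roughly towards the robot.
- plunger_tip (a point): Lowest point of the gauge's plunger (ball tip 6 across): x = -0.024, y = 0, z = 0.0315 on the stand when not pushed. With the stand on the bed and the plunger on the stub of the seated shaft it is pushed up about 5.8 mm.
- plunger (a joint): How far the plunger is pushed up against its weak spring (under 0.5 N), m: 0 hanging free, 0.012 fully in.
Not all that is in view belongs to the job. What is shaped like the vblock_a but green is not meant.

How it is judged:
By the outcome, as a careful person would: the job done as asked, in the order asked, and still so for the second after the job is handed in, with the robot touching nothing.
It also fails if it takes over 109 s, if anything falls off the work surface, if the arm or the gripper's body presses on something with over 40 N, if the wrist force passes 120 N, or if a joint passes its speed limit or range.

## Working session

There is one attempt and no reset: what is moved stays moved. The work goes in short steps, Python scripts to look and compute and a shell command to move; the robot and the scene stay as the last step left them, time stands still between calls to the robot, and variables do not carry over. Pictures are saved under pics/ and viewed, at most 14 in all, crops included, and the job is handed in when it is done.

```bash
ls; mkdir -p pics; python3 - <<'E'
from plant import manip
import cv2,numpy as np
o=manip.get_obs();print(o['time'],o['tcp_pos'],o['tcp_rot'],o['width'],manip.grip_depth)
for n in ['scene','top']:
    im=manip.camera(n);cv2.imwrite(f'pics/{n}0.png',im[:,:,::-1])
    c=manip.get_calibration(n);print(n,{k:np.round(v,4).tolist() if k in('mtx','extrinsics') else v for k,v in c.items()})
E
```

```text
pics
0.0 [ 0.25820569 -0.62315681  0.23044461] [-1.79903323e+02  5.35661595e-03  2.25105255e+01] 1.0017807638967506 0.0187
scene {'mtx': [[435.1768, 0.0, 315.6374], [0.0, 435.1768, 204.8133], [0.0, 0.0, 1.0]], 'extrinsics': [[-0.7118, 0.3328, -0.6186, 0.0205], [-0.7023, -0.355, 0.6171, 0.4012], [-0.0143, 0.8736, 0.4864, 0.46], [0.0, 0.0, 0.0, 1.0]]}
top {'mtx': [[483.4022, 0.0, 317.0934], [0.0, 483.4022, 196.9169], [0.0, 0.0, 1.0]], 'extrinsics': [[0.0926, 0.974, -0.2066, 0.3426], [-0.9957, 0.0906, -0.0193, -0.1368], [-0.0001, 0.2075, 0.9782, 1.0872], [0.0, 0.0, 0.0, 1.0]]}
```

View pics/scene0.png

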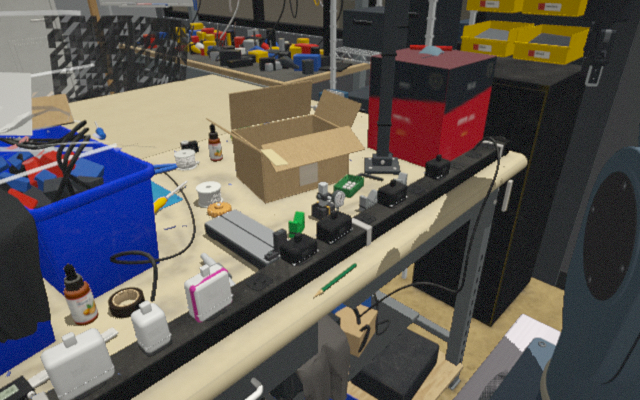

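View pics/top0.png

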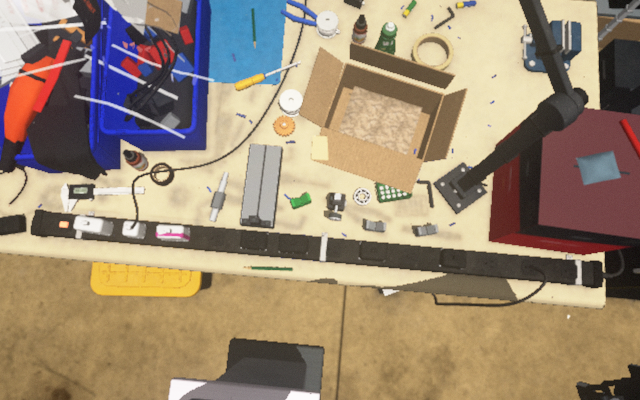

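The top view shows the bed near (262,185), the shaft near (218,196), the dial stand near (337,205), and the V-blocks near (373,226) and (425,230). The green V-block at (300,201) is a decoy. I'll enlarge this area.

```bash
python3 - <<'E'
import cv2
im=cv2.imread('pics/top0.png')
cv2.imwrite('pics/c1.png',cv2.resize(im[135:245,195:325],None,fx=6,fy=5.4 and 6*0.9,interpolation=cv2.INTER_CUBIC))
cv2.imwrite('pics/c1.png',cv2.resize(im[135:235,195:325],None,fx=6,fy=6,interpolation=cv2.INTER_CUBIC))
cv2.imwrite('pics/c2.png',cv2.resize(im[170:250,315:445],None,fx=6,fy=6,interpolation=cv2.INTER_CUBIC))
E
```

```text
(no output)
```

View pics/c1.png

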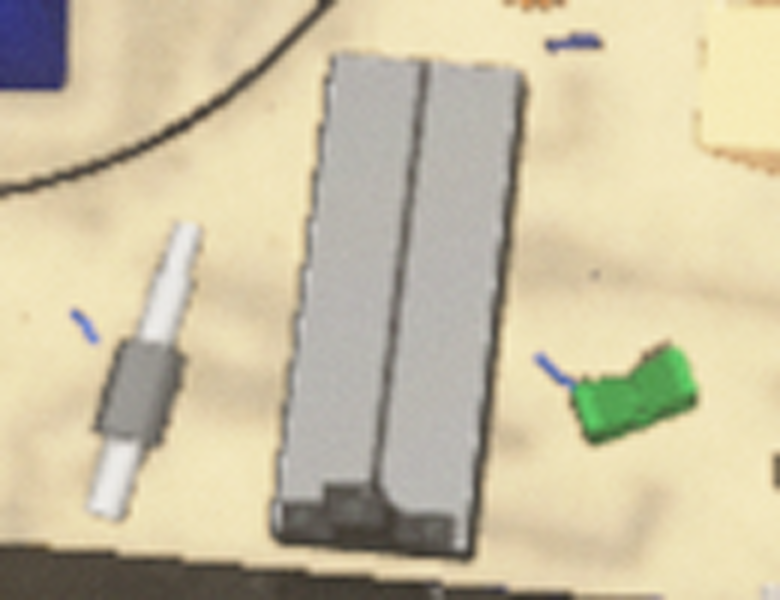

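View pics/c2.png

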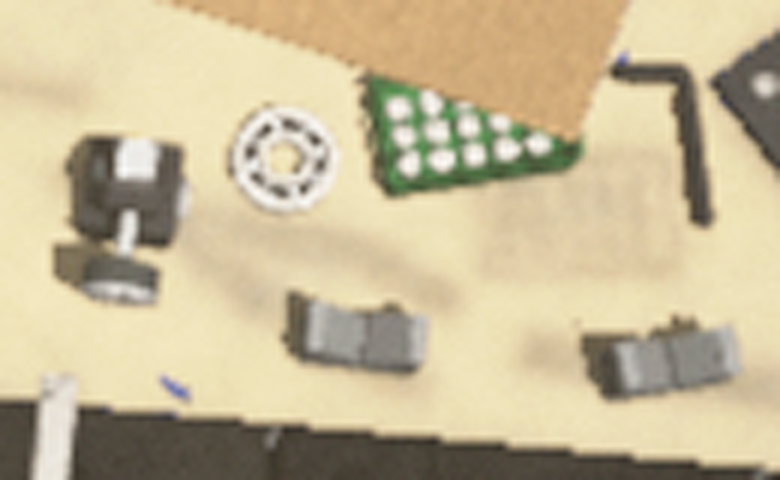

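The crops give me the bed groove from c1 (426,62) to (378,480), shaft ends at (105,500) and (187,228), block centres at c2 (362,335) and (675,360), and the stand's column top at (135,158). I'll convert these to world coordinates.

```bash
cat > h.py <<'E'
from plant import manip
import numpy as np, cv2, sys
from scipy.spatial.transform import Rotation as R
def ray(cal,uv,z):
    K=np.array(cal['mtx']);E=np.array(cal['extrinsics'])
    d=np.linalg.inv(K)@[uv[0],uv[1],1.];d=E[:3,:3]@[d[0],-d[1],-d[2]]
    o=E[:3,3];return o+d*(z-o[2])/d[2]
def proj(cal,P):
    K=np.array(cal['mtx']);E=np.array(cal['extrinsics'])
    p=(np.atleast_2d(P)-E[:3,3])@E[:3,:3];p=p*[1,-1,-1];q=p@K.T
    return q[:,:2]/q[:,2:]
def delta(pos,yaw,up=None):
    """tool-frame shift (cm) and turn (rad) to target, tool down at yaw(deg)"""
    o=manip.get_obs();r=R.from_euler('xyz',o['tcp_rot'],degrees=True)
    t=R.from_euler('xyz',[180,0,yaw],degrees=True)
    print('lin(cm, tool axes now)',np.round(r.inv().apply(np.array(pos)-o['tcp_pos'])*100,2),'rotvec',np.round((r.inv()*t).as_rotvec(),4),
      'lin in target axes',np.round(t.inv().apply(np.array(pos)-o['tcp_pos'])*100,2))
def snap(name,f):
    c=manip.get_calibration(name);im=manip.camera(name)[:,:,::-1];cv2.imwrite(f,im);np.save(f[:-4]+'.npy',c,allow_pickle=True);return im,c
E
python3 - <<'E'
from h import *
c=manip.get_calibration('top')
def g(k,x,y,z):
    o=(195,135) if k==1 else (315,170)
    return ray(c,(o[0]+(x+.5)/6-.5,o[1]+(y+.5)/6-.5),z)[:2]
def line(n,p,q):
    d=q-p;print(n,np.round(p,4),np.round(q,4),'mid',np.round((p+q)/2,4),'len',round(np.hypot(*d),4),'yaw',round(np.degrees(np.arctan2(d[1],d[0])),2))
line('groove',g(1,378,480,.03),g(1,426,62,.03))
line('farend',g(1,333,55,.03),g(1,524,70,.03))
line('shaft',g(1,105,500,.012),g(1,187,228,.012))
line('A ridge',g(2,362,365,.02),g(2,368,310,.02));line('A wid',g(2,302,326,.036),g(2,420,345,.036))
line('B ridge',g(2,680,388,.02),g(2,670,332,.02));line('B wid',g(2,615,370,.036),g(2,735,350,.036))
line('dial',g(2,122,275,.06),g(2,135,158,.076))
w=manip.get_calibration('wrist');o=manip.get_obs();r=R.from_euler('xyz',o['tcp_rot'],degrees=True).as_matrix()
E=np.array(w['extrinsics']);print('wrist in tool',np.round(r.T@(E[:3,3]-o['tcp_pos']),4),np.round(r.T@E[:3,:3],3).tolist(),np.round(w['mtx'],1).tolist())
delta([.55,-.36,.23],0)
E
```

```text
groove [0.5138 0.0118] [0.6761 0.0127] mid [0.595  0.0122] len 0.1623 yaw 0.31
farend [0.6756 0.0483] [ 0.6764 -0.0249] mid [0.676  0.0117] len 0.0732 yaw -89.37
shaft [0.4997 0.1155] [0.6072 0.0987] mid [0.5534 0.1071] len 0.1088 yaw -8.86
A ridge [ 0.5041 -0.2509] [ 0.5249 -0.2517] mid [ 0.5145 -0.2513] len 0.0208 yaw -2.27
A wid [ 0.514  -0.2263] [ 0.511  -0.2698] mid [ 0.5125 -0.248 ] len 0.0436 yaw -93.96
B ridge [ 0.5065 -0.3686] [ 0.5271 -0.364 ] mid [ 0.5168 -0.3663] len 0.0211 yaw 12.72
B wid [ 0.5084 -0.3412] [ 0.5198 -0.3845] mid [ 0.5141 -0.3629] len 0.0448 yaw -75.22
dial [ 0.5226 -0.1586] [ 0.5624 -0.1592] mid [ 0.5425 -0.1589] len 0.0398 yaw -0.98
wrist in tool [ 0.083   0.0005 -0.1416] [[-0.0, 0.947, 0.322], [1.0, 0.0, 0.0], [0.0, 0.322, -0.947]] [[340.7, 0.0, 317.7], [0.0, 340.7, 201.6], [0.0, 0.0, 1.0]]
lin(cm, tool axes now) [ 37.03 -13.15   0.07] rotvec [-0.0014  0.0004  0.3928] lin in target axes [ 29.18 -26.32   0.05]
```

```bash
python3 -m pendant '{"rows":[{"rot":[0,0,0.098],"linear":[0,0,0],"hand":1},{"rot":[0,0,0.098],"linear":[0,0,0],"hand":1},{"rot":[0,0,0.098],"linear":[0,0,0],"hand":1},{"rot":[-0.0014,0,0.098],"linear":[0,0,0],"hand":1},{"rot":[0,0,0],"linear":[2,-2.6,0.5],"hand":1},{"rot":[0,0,0],"linear":[2,-2.6,0.5],"hand":1},{"rot":[0,0,0],"linear":[2,-2.6,0.5],"hand":1},{"rot":[0,0,0],"linear":[2,-2.6,0.5],"hand":1},{"rot":[0,0,0],"linear":[2,-2.6,0.5],"hand":1},{"rot":[0,0,0],"linear":[2,-2.6,0.5],"hand":1},{"rot":[0,0,0],"linear":[2,-2.6,0.8],"hand":1},{"rot":[0,0,0],"linear":[2,-2.6,0.8],"hand":1},{"rot":[0,0,0],"linear":[2,-2.6,0.8],"hand":1},{"rot":[0,0,0],"linear":[2,-2.6,0.8],"hand":1},{"rot":[0,0,0],"linear":[2,-2.6,0.8],"hand":1},{"rot":[0,0,0],"linear":[2,-2.6,0.8],"hand":1},{"rot":[0,0,0],"linear":[0,0,0],"hand":1},{"rot":[0,0,0],"linear":[0,0,0],"hand":1}]}'
python3 - <<'E'
from h import *
im,c=snap('wrist','pics/w1.png')
for P in [[.5142,-.249,.036],[.5155,-.3645,.036],[.545,-.159,.076]]: print(proj(c,P).round(1))
E
```

```text
time: 1.6
tcp_pos: [0.4992, -0.3089, 0.152]
tcp_rot: [-180.0, 0.1, 0.3]
contact_force: [-0.2, -1.1, 0.3]
width: 1.002
grasp_force: 0.0
[[240.5 177.6]]
[[388.7 176.7]]
[[ 82.9 146.2]]
```

View pics/w1.png

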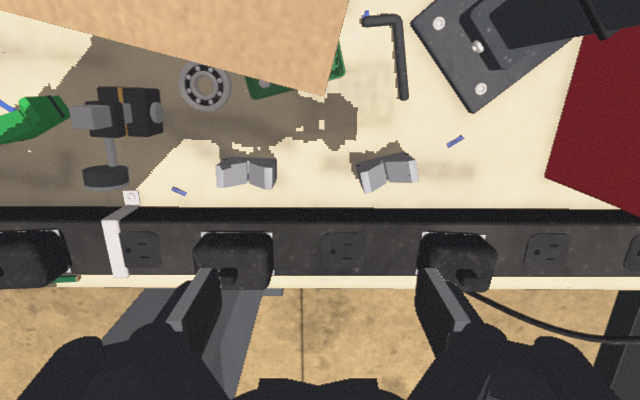

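The wrist view shows A near (247,172) and B near (388,172), with the stand near (110,115). I'll enlarge the V-blocks.

```bash
python3 - <<'E'
import cv2
im=cv2.imread('pics/w1.png')
a=cv2.resize(im[145:200,205:290],None,fx=8,fy=5*1.6,interpolation=cv2.INTER_CUBIC)[:,:]
a=cv2.resize(im[142:200,208:284],None,fx=5,fy=5,interpolation=cv2.INTER_CUBIC)
b=cv2.resize(im[142:200,350:426],None,fx=5,fy=5,interpolation=cv2.INTER_CUBIC)
cv2.imwrite('pics/c3.png',cv2.hconcat([a,b]))
E
```

```text
(no output)
```

View pics/c3.png

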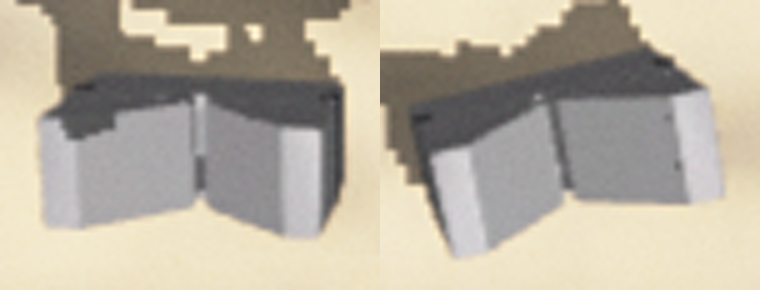

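```bash
python3 - <<'E'
from h import *
c=np.load('pics/w1.npy',allow_pickle=True).item()
for n,ox,pts in [('A',208,[(42,118),(45,226),(325,128),(322,237)]),('B',350,[(52,152),(77,257),(330,90),(344,198)])]:
    P=np.array([ray(c,(ox+(x+.5)/5-.5,142+(y+.5)/5-.5),.036)[:2] for x,y in pts])
    d=(P[0]+P[1]-P[2]-P[3])/2; e=(P[0]+P[2]-P[1]-P[3])/2
    print(n,P.mean(0).round(4),'w',np.hypot(*d).round(4),'l',np.hypot(*e).round(4),'yaw',np.degrees(np.arctan2(-d[0],d[1])).round(1),np.degrees(np.arctan2(e[1],e[0])).round(1))
    delta([*P.mean(0),.005],np.degrees(np.arctan2(-d[0],d[1])))
E
```

```text
A [ 0.5146 -0.252 ] w 0.0436 l 0.0175 yaw -1.9 -3.7
lin(cm, tool axes now) [ 1.67 -5.91 14.74] rotvec [0.0011 0.001  0.0362] lin in target axes [ 1.44 -5.95 14.74]
B [ 0.5156 -0.3652] w 0.0429 l 0.0176 yaw 13.4 14.1
lin(cm, tool axes now) [ 1.74  5.41 14.75] rotvec [ 0.001   0.0011 -0.231 ] lin in target axes [ 0.44  5.68 14.74]
```

```bash
python3 -m pendant '{"rows":[{"rot":[0.001,0.001,0.046],"linear":[0,0,0],"hand":1},{"rot":[0,0,0],"linear":[0.5,-2.0,1],"hand":1},{"rot":[0,0,0],"linear":[0.5,-2.0,2],"hand":1},{"rot":[0,0,0],"linear":[0.42,-1.95,2],"hand":1},{"rot":[0,0,0],"linear":[0,0,2.5],"hand":1},{"rot":[0,0,0],"linear":[0,0,2.5],"hand":1},{"rot":[0,0,0],"linear":[0,0,2],"hand":1},{"rot":[0,0,0],"linear":[0,0,1.5],"hand":1},{"rot":[0,0,0],"linear":[0,0,1.1],"hand":1},{"rot":[0,0,0],"linear":[0,0,0],"hand":1}]}'
python3 -c "
from h import *
delta([.5146,-.252,.006],-2.4)"
```

```text
time: 2.48
tcp_pos: [0.5135, -0.2537, 0.0051]
tcp_rot: [-180.0, 0.1, -2.7]
contact_force: [-1.2, 0.4, 0.2]
width: 0.999
grasp_force: 0.0
lin(cm, tool axes now) [ 0.1  -0.17 -0.09] rotvec [-0.0001  0.0019 -0.0052] lin in target axes [ 0.1  -0.17 -0.09]
```

```bash
python3 -m pendant '{"rows":[{"rot":[0,0.0015,-0.004],"linear":[0.1,-0.17,-0.1],"hand":0.8},{"rot":[0,0,0],"linear":[0,0,0],"hand":0.4},{"rot":[0,0,0],"linear":[0,0,0],"hand":0.3},{"rot":[0,0,0],"linear":[0,0,0],"hand":0.3},{"rot":[0,0,0],"linear":[0,0,0],"hand":0.3},{"rot":[0,0,0],"linear":[0,0,0],"hand":0.3},{"rot":[0,0,0],"linear":[0,0,0],"hand":0.3},{"rot":[0,0,0],"linear":[0,0,0],"hand":0.3}]}'
```

```text
time: 3.15
tcp_pos: [0.517, -0.2515, 0.0093]
tcp_rot: [179.9, -0.3, -2.4]
contact_force: [-0.8, 0.8, 7.5]
width: 0.502
grasp_force: 60.7
```

```bash
python3 -m pendant '{"rows":[{"rot":[0,0,0],"linear":[0,0,-2.5],"hand":0.3},{"rot":[0,0,0],"linear":[0,0,-3.5],"hand":0.3},{"rot":[0,0,0],"linear":[0,0,-3.5],"hand":0.3},{"rot":[0,0,0],"linear":[0,0,-3.5],"hand":0.3},{"rot":[0,0,-0.048],"linear":[0,0,-2],"hand":0.3},{"rot":[0,0,0],"linear":[0.05,-2.6,0],"hand":0.3},{"rot":[0,0,0],"linear":[0.05,-3,0],"hand":0.3},{"rot":[0,0,0],"linear":[0.05,-3,0],"hand":0.3},{"rot":[0,0,0],"linear":[0.05,-3,0],"hand":0.3},{"rot":[0,0,0],"linear":[0.05,-3,0],"hand":0.3},{"rot":[0,0,0],"linear":[0.05,-3,0],"hand":0.3},{"rot":[0,0,0],"linear":[0.05,-3,0],"hand":0.3},{"rot":[0,0,0],"linear":[0.05,-3,0],"hand":0.3},{"rot":[0,0,0],"linear":[0,-2.5,0],"hand":0.3},{"rot":[0,0,0],"linear":[0,0,0],"hand":0.3},{"rot":[0,0,0],"linear":[0,0,0],"hand":0.3}]}'
python3 - <<'E'
from h import *
im,c=snap('wrist','pics/w2.png')
for _ in range(2):
    o=manip.get_obs();print(o['tcp_pos'],o['tcp_rot'])
cv2.imwrite('pics/w2b.png',im[0:300])
E
```

```text
time: 4.48
tcp_pos: [0.518, 0.0117, 0.1582]
tcp_rot: [180.0, -0.2, 0.6]
contact_force: [0.1, -0.7, -1.9]
width: 0.503
grasp_force: 62.0
[0.51798116 0.01011518 0.15819617] [ 1.79958280e+02 -1.77931799e-01  4.59298612e-01]
[0.51798116 0.01011518 0.15819617] [ 1.79958280e+02 -1.77931799e-01  4.59298612e-01]
```

View pics/w2.png

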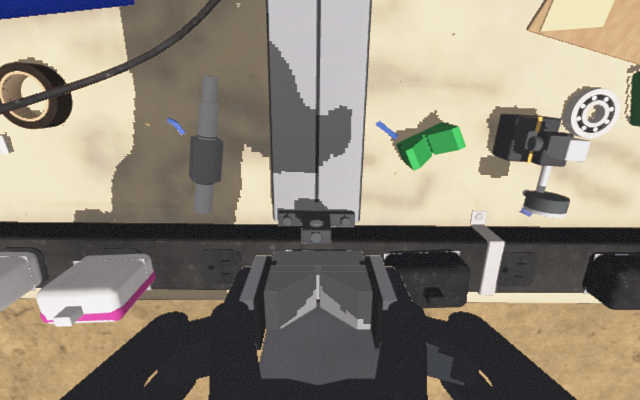

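Wrist view 2: groove at column ~318, stop foot front edge at row ~210 (columns 278–354), shaft from (209,76) to (204,212), stand at right, block held squarely. I'll refine these with image profiles.

```bash
python3 - <<'E'
from h import *
c=np.load('pics/w2.npy',allow_pickle=True).item()
g=cv2.cvtColor(cv2.imread('pics/w2.png'),cv2.COLOR_BGR2GRAY).astype(float)
for r in [6,20,180,198]: print('groove',r,310+np.argmin(g[r-3:r+4,310:326].mean(0)), g[r-3:r+4,312:324].mean(0).round(0))
for r in [10,150,195]: print('edges',r,g[r-1:r+2,262:280].mean(0).round(0),g[r-1:r+2,356:376].mean(0).round(0))
print('foot R',g[200:218,340:352].mean(1).round(0)); print('foot L',g[200:218,280:298].mean(1).round(0))
p=lambda u,v,z: ray(c,(u,v),z)[:2].round(4)
print(p(318,5,.03),p(317,198,.03),'foot',p(346,210,.042),p(290,210,.042))
print('shaft',p(209,76,.014),p(204,212,.014))
E
```

```text
groove 6 318 [197. 196. 199. 198. 155.  96.  70.  71. 105. 182. 199. 198.]
groove 20 318 [197. 198. 198. 197. 151.  93.  70.  75. 118. 184. 197. 198.]
groove 180 316 [195. 198. 196. 125.  73.  73. 127. 186. 198. 197. 197. 197.]
groove 198 316 [156. 155. 138.  87.  56.  63. 122. 153. 181. 189. 194. 198.]
edges 10 [117. 118. 118. 116.  75.  74. 151. 189. 196. 196. 196. 196. 196. 197.
 197. 196. 194. 196.] [197. 198. 197. 197. 197. 197. 197. 199. 200. 201. 200. 200. 192. 131.
  85. 155. 207. 215. 213. 213.]
edges 150 [94. 96. 95. 98. 97. 97. 99. 98. 77. 51. 74. 91. 96. 94. 96. 96. 95. 94.] [199. 201. 200. 201. 202. 187. 118. 109. 199. 219. 217. 218. 219. 220.
 220. 221. 221. 221. 221. 222.]
edges 195 [229. 229. 230. 229. 229. 227. 228. 229. 166. 118.  76.  89. 173. 195.
 193. 194. 191. 193.] [201. 203. 202. 145.  93. 157. 198. 204. 204. 204. 203. 205. 204. 204.
 205. 205. 204. 206. 208. 208.]
foot R [199. 199. 200. 200. 201. 200. 201. 201. 201. 153.  98.  53.  39.  50.
  84.  94.  91.  74.]
foot L [178. 173. 173. 173. 172. 173. 173. 174. 156. 107.  62.  43.  44.  66.
  80.  80.  73.  78.]
[0.6551 0.0125] [0.513  0.0119] foot [ 0.507  -0.0115] [0.5065 0.0336]
shaft [0.6081 0.098 ] [0.4936 0.1129]
```

```bash
python3 - <<'E'
from h import *
c=np.load('pics/w2.npy',allow_pickle=True).item()
p=lambda u,v,z: ray(c,(u,v),z)[:2].round(4)
print(p(346,209.1,.03),p(290,208.8,.03),p(346,213.5,.042),p(290,213.2,.042))
for r,l,rr in[(10,267.2,370),(150,271,362.7),(195,272,359.8)]:print((p(l,r,.03)+p(rr,r,.03))/2,p(l,r,.03)-p(rr,r,.03))
print(p(318.6,6,.03),p(316.6,180,.03))
t=manip.get_calibration('top')
im=cv2.imread('pics/top0.png');g=cv2.cvtColor(im,cv2.COLOR_BGR2GRAY).astype(float)
for u in (252,258,270,275):print(u,g[138:152,u-1:u+2].mean(1).round(0))
for u in (244,246,268):print(u,g[212:230,u-1:u+2].mean(1).round(0))
for B in ((.5865),(.581)):
  P=lambda x,y,z:proj(t,[B+x,.0123+y,z]).round(1)[0]
  print(B,'far',P(.095,.02,.03),'foot base',P(-.082,.025,.03),'foot topfront',P(-.082,.025,.042),'foot toprear',P(-.094,.025,.042))
E
```

```text
[ 0.5034 -0.0126] [0.5032 0.0346] [ 0.504  -0.0117] [0.5038 0.0336]
[0.65205 0.01205] [-0.0007  0.0723]
[0.55315 0.0124 ] [-0.0007  0.073 ]
[0.51565 0.01285] [-0.0007  0.0729]
[0.6545 0.0121] [0.5285 0.0124]
252 [207. 205. 204. 207. 213. 192. 175. 179. 179. 180. 179. 179. 179. 180.]
258 [224. 224. 225. 226. 227. 217. 193. 178. 181. 181. 178. 180. 180. 180.]
270 [230. 230. 230. 229. 228. 230. 227. 200. 177. 179. 181. 180. 181. 183.]
275 [231. 230. 231. 231. 231. 231. 230. 196. 168. 181. 179. 181. 181. 182.]
244 [183. 181. 183. 182. 182. 181. 137.  93.  97. 100.  93.  78.  70.  69.
 178. 215. 211. 153.]
246 [180. 183. 182. 182. 182. 181. 137.  94.  95.  96.  90.  84.  75.  65.
 163. 208. 213. 184.]
268 [184. 184. 185. 184. 183. 183. 184. 184. 145.  98. 100.  97.  94.  88.
  80.  66. 162. 210.]
0.5865 far [257.3 141.9] foot base [245.7 217.7] foot topfront [244.9 216.8] foot toprear [244.2 222.1]
0.581 far [257.1 144.2] foot base [245.3 220.1] foot topfront [244.5 219.2] foot toprear [243.9 224.6]
```

```bash
python3 - <<'E'
from h import *
im=cv2.imread('pics/w2.png')
cv2.imwrite('pics/c4.png',cv2.resize(im[245:385,225:415],None,fx=4,fy=4,interpolation=cv2.INTER_CUBIC))
c=np.load('pics/w2.npy',allow_pickle=True).item();E=np.array(c['extrinsics'])
C=np.array([.083,.0005,-.1416]);Rc=np.array([[0,.947,.322],[1,0,0],[0,.322,-.947]])
Rt=E[:3,:3]@Rc.T;print('tcp from c',(E[:3,3]-Rt@C).round(4),R.from_matrix(Rt).as_euler('xyz',degrees=True).round(2))
w=manip.get_calibration('wrist');o=manip.get_obs();r=R.from_euler('xyz',o['tcp_rot'],degrees=True).as_matrix();E=np.array(w['extrinsics']);print(o['tcp_pos'],'wrist in tool',np.round(r.T@(E[:3,3]-o['tcp_pos']),4),np.round(r.T@E[:3,:3],4).tolist())
print(o['joint_velocities'])
E
```

```text
tcp from c [0.5181 0.0118 0.1582] [-180.     -0.19    0.57]
[0.51798116 0.01011518 0.15819617] wrist in tool [ 0.0832  0.0004 -0.1416] [[-0.0004, 0.9468, 0.3219], [1.0, 0.0004, 0.0002], [0.0001, 0.3219, -0.9468]]
[1.68451699 0.12629734 1.0640172  0.05502326 0.12272215 0.00694139
 0.19396603]
```

View pics/c4.png

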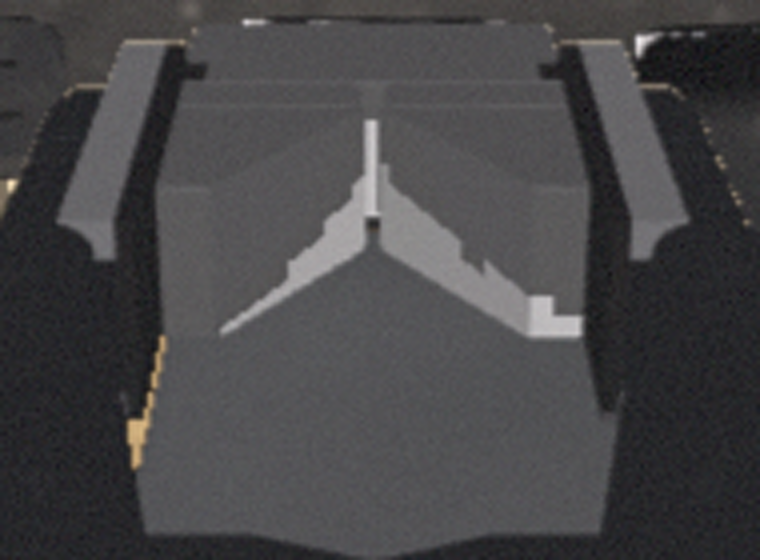

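The held block looks square in the pads, centred about 6 mm towards the robot from the TCP. I'll settle it over its place and lower it.

```bash
python3 -m pendant '{"rows":[{"rot":[0,-0.003,0.008],"linear":[0.6,-0.1,0],"hand":0.3},{"rot":[0,0,0],"linear":[0.6,-0.1,2],"hand":0.3},{"rot":[0,0,0],"linear":[0,0,3],"hand":0.3},{"rot":[0,0,0],"linear":[0,0,2.5],"hand":0.3},{"rot":[0,0,0],"linear":[0,0,1.7],"hand":0.3},{"rot":[0,0,0],"linear":[0,0,1],"hand":0.3},{"rot":[0,0,0],"linear":[0,0,0],"hand":0.3},{"rot":[0,0,0],"linear":[0,0,0],"hand":0.3},{"rot":[0,0,0],"linear":[0,0,0],"hand":0.3},{"rot":[0,0,0],"linear":[0,0,0],"hand":0.3}]}'
python3 -c "
from h import *
delta([.530,.0122,.045],0);o=manip.get_obs();print(o['joint_velocities'].round(2))"
```

```text
time: 5.37
tcp_pos: [0.531, 0.0118, 0.057]
tcp_rot: [180.0, -0.1, -0.1]
contact_force: [-0.1, -0.1, -2.0]
width: 0.509
grasp_force: 62.0
lin(cm, tool axes now) [-0.1  -0.04  1.2 ] rotvec [ 0.0003 -0.0018 -0.0017] lin in target axes [-0.1  -0.04  1.2 ]
[-0.09 -0.15 -0.11  0.24  0.02 -0.21 -0.01]
```

```bash
python3 -m pendant '{"rows":[{"rot":[0,-0.0015,-0.0015],"linear":[-0.05,-0.04,0.5],"hand":0.3},{"rot":[0,0,0],"linear":[0,0,0.4],"hand":0.3},{"rot":[0,0,0],"linear":[0,0,0.2],"hand":0.3},{"rot":[0,0,0],"linear":[0,0,0],"hand":0.3},{"rot":[0,0,0],"linear":[0,0,0],"hand":0.3}]}'; python3 -m pendant '{"rows":[{"rot":[0,0,0],"linear":[0,0,0.15],"hand":0.3},{"rot":[0,0,0],"linear":[0,0,0.15],"hand":0.3},{"rot":[0,0,0],"linear":[0,0,0],"hand":0.3}]}'; python3 -m pendant '{"rows":[{"rot":[0,0,0],"linear":[0,0,0.15],"hand":0.3},{"rot":[0,0,0],"linear":[0,0,0.1],"hand":0.3},{"rot":[0,0,0],"linear":[0,0,0],"hand":0.3}]}'
```

```text
time: 5.78
tcp_pos: [0.5294, 0.0124, 0.0446]
tcp_rot: [180.0, 0.1, 0.0]
contact_force: [-0.1, -0.4, -2.4]
width: 0.502
grasp_force: 62.0
time: 6.03
tcp_pos: [0.5294, 0.0123, 0.0415]
tcp_rot: [180.0, 0.1, 0.0]
contact_force: [0.0, 0.2, -1.4]
width: 0.503
grasp_force: 62.0
time: 6.28
tcp_pos: [0.5296, 0.0123, 0.0393]
tcp_rot: [180.0, 0.1, 0.0]
contact_force: [-1.0, 0.6, -1.7]
width: 0.502
grasp_force: 62.2
```

```bash
python3 -m pendant '{"rows":[{"rot":[0,0,0],"linear":[0,0,0.1],"hand":0.3},{"rot":[0,0,0],"linear":[0,0,0.05],"hand":0.3},{"rot":[0,0,0],"linear":[0,0,0],"hand":0.3}]}'; python3 -m pendant '{"rows":[{"rot":[0,0,0],"linear":[0,0,0.1],"hand":0.3},{"rot":[0,0,0],"linear":[0,0,0.05],"hand":0.3},{"rot":[0,0,0],"linear":[0,0,0],"hand":0.3}]}'
```

```text
time: 6.53
tcp_pos: [0.5296, 0.0124, 0.0392]
tcp_rot: [180.0, 0.1, 0.0]
contact_force: [-5.1, -0.4, 21.1]
width: 0.503
grasp_force: 64.8
time: 6.78
tcp_pos: [0.5296, 0.0123, 0.0391]
tcp_rot: [-180.0, 0.0, 0.0]
contact_force: [-10.5, 0.1, 42.4]
width: 0.504
grasp_force: 67.3
```

```bash
python3 -m pendant '{"rows":[{"rot":[0,0,0],"linear":[0,0,-0.2],"hand":0.3},{"rot":[0,0,0],"linear":[0,0,0],"hand":0.7},{"rot":[0,0,0],"linear":[0,0,0],"hand":0.8},{"rot":[0,0,0],"linear":[0,0,0],"hand":0.8},{"rot":[0,0,0],"linear":[0,0,0],"hand":0.8},{"rot":[0,0,0],"linear":[0,0,-1.5],"hand":0.8},{"rot":[0,0,0],"linear":[0,0,-3.5],"hand":0.8},{"rot":[0,0,0],"linear":[0,0,-3.5],"hand":1},{"rot":[0,0,0],"linear":[0,0,-3.3],"hand":1}]}'
python3 -m pendant '{"rows":[{"rot":[0,0,0],"linear":[-0.1,3.15,0],"hand":1},{"rot":[0,0,0],"linear":[-0.1,3.15,0],"hand":1},{"rot":[0,0,0],"linear":[-0.1,3.15,0],"hand":1},{"rot":[0,0,0],"linear":[-0.1,3.15,0],"hand":1},{"rot":[0,0,0],"linear":[-0.1,3.15,0],"hand":1},{"rot":[0,0,0],"linear":[-0.1,3.15,0],"hand":1},{"rot":[0,0,0],"linear":[-0.1,3.15,0],"hand":1},{"rot":[0,0,0],"linear":[-0.1,3.15,0],"hand":1},{"rot":[0,0,0],"linear":[-0.15,3.15,0],"hand":1},{"rot":[0,0,0],"linear":[-0.15,3.15,0],"hand":1},{"rot":[0,0,0],"linear":[-0.15,3.15,0],"hand":1},{"rot":[0,0,0],"linear":[-0.15,3.15,0],"hand":1},{"rot":[0,0,-0.118],"linear":[0,0,0],"hand":1},{"rot":[0,0,-0.119],"linear":[0,0,0],"hand":1},{"rot":[0,0,0],"linear":[0,0,3],"hand":1},{"rot":[0,0,0],"linear":[0,0,3],"hand":1},{"rot":[0,0,0],"linear":[0,0,3],"hand":1},{"rot":[0,0,0],"linear":[0,0,0],"hand":1},{"rot":[0,0,0],"linear":[0,0,0],"hand":1},{"rot":[0,0,0],"linear":[0,0,0],"hand":1}]}'
python3 -c "
from h import *
delta([.5186,-.3652,.008],13.6)"
```

```text
time: 7.53
tcp_pos: [0.5293, 0.0123, 0.1573]
tcp_rot: [180.0, 0.2, 0.0]
contact_force: [2.2, 0.6, -0.9]
width: 1.001
grasp_force: 0.0
time: 9.2
tcp_pos: [0.5162, -0.3661, 0.0676]
tcp_rot: [180.0, 0.1, 13.6]
contact_force: [0.2, -0.3, -0.8]
width: 1.0
grasp_force: 0.0
lin(cm, tool axes now) [ 0.26 -0.03  5.96] rotvec [ 0.0008  0.0014 -0.0001] lin in target axes [ 0.25 -0.03  5.96]
```

```bash
python3 -m pendant '{"rows":[{"rot":[0.0005,0.0014,0],"linear":[-0.1,-0.03,2],"hand":1},{"rot":[0,0,0],"linear":[0,0,2],"hand":1},{"rot":[0,0,0],"linear":[0,0,1.4],"hand":1},{"rot":[0,0,0],"linear":[0,0,0.4],"hand":0.8},{"rot":[0,0,0],"linear":[0,0,0],"hand":0.6},{"rot":[0,0,0],"linear":[0,0,0],"hand":0.3},{"rot":[0,0,0],"linear":[0,0,0],"hand":0.3},{"rot":[0,0,0],"linear":[0,0,0],"hand":0.3},{"rot":[0,0,0],"linear":[0,0,0],"hand":0.3},{"rot":[0,0,0],"linear":[0,0,0],"hand":0.3}]}'
```

```text
time: 10.03
tcp_pos: [0.5157, -0.3662, 0.0105]
tcp_rot: [179.9, -0.1, 13.6]
contact_force: [-1.3, 0.9, 6.9]
width: 0.502
grasp_force: 61.8
```

```bash
python3 -m pendant '{"rows":[{"rot":[0,0,0],"linear":[0,0,-2.5],"hand":0.3},{"rot":[0,0,0],"linear":[0,0,-3.5],"hand":0.3},{"rot":[0,0,0],"linear":[0,0,-3.5],"hand":0.3},{"rot":[0,0,0],"linear":[0,0,-3.5],"hand":0.3},{"rot":[0,0,0.118],"linear":[0,0,-2],"hand":0.3},{"rot":[0,0,0.119],"linear":[0,0,0],"hand":0.3}]}' >/dev/null
python3 -m pendant '{"rows":[{"rot":[0,0,0],"linear":[-0.34,-3.15,0],"hand":0.3},{"rot":[0,0,0],"linear":[-0.34,-3.15,0],"hand":0.3},{"rot":[0,0,0],"linear":[-0.34,-3.15,0],"hand":0.3},{"rot":[0,0,0],"linear":[-0.34,-3.15,0],"hand":0.3},{"rot":[0,0,0],"linear":[-0.34,-3.15,0],"hand":0.3},{"rot":[0,0,0],"linear":[-0.34,-3.15,0],"hand":0.3},{"rot":[0,0,0],"linear":[-0.34,-3.15,0],"hand":0.3},{"rot":[0,0,0],"linear":[-0.34,-3.15,0],"hand":0.3},{"rot":[0,0,0],"linear":[-0.34,-3.15,0],"hand":0.3},{"rot":[0,0,0],"linear":[-0.34,-3.15,0],"hand":0.3},{"rot":[0,0,0],"linear":[-0.34,-3.15,0],"hand":0.3},{"rot":[0,0,0],"linear":[-0.34,-3.15,0],"hand":0.3},{"rot":[0,0,0],"linear":[0,0,0],"hand":0.3},{"rot":[0,0,0],"linear":[0,0,0],"hand":0.3},{"rot":[0,0,0],"linear":[0,0,0],"hand":0.3},{"rot":[0,0,0],"linear":[0,0,0],"hand":0.3},{"rot":[0,0,0],"linear":[0,0,0],"hand":0.3},{"rot":[0,0,0],"linear":[0,0,0],"hand":0.3}]}'
python3 - <<'E'
from h import *
im,c=snap('wrist','pics/w3.png')
print(proj(c,[.524,.012,.066]))
a=cv2.resize(im[0:250,215:420],None,fx=2,fy=2,interpolation=cv2.INTER_CUBIC)
u,v=proj(c,[.524,.012,.066])[0].astype(int)
b=cv2.resize(im[v-31:v+31,u-48:u+48],None,fx=8,fy=8,interpolation=cv2.INTER_CUBIC)
print(u-48,v-31)
cv2.imwrite('pics/c5.png',b)
E
```

```text
time: 12.03
tcp_pos: [0.4738, 0.0113, 0.1587]
tcp_rot: [-180.0, 0.0, -0.1]
contact_force: [0.2, -0.8, -1.9]
width: 0.502
grasp_force: 62.0
[[316.05259004 136.82339135]]
268 105
```

View pics/c5.png

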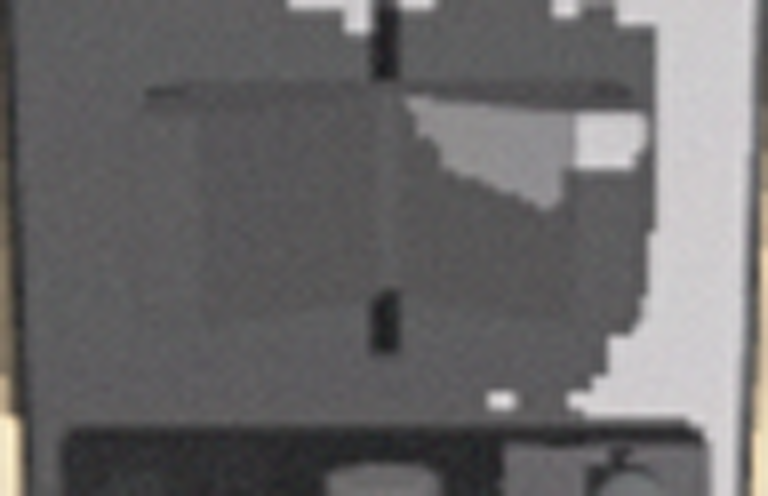

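```bash
python3 - <<'E'
from h import *
c=np.load('pics/w3.npy',allow_pickle=True).item()
f=lambda x,y,z: ray(c,(268+(x+.5)/8-.5,105+(y+.5)/8-.5),z)[:2].round(4)
print('far',f(388,110,.066),'near',f(388,318,.066),'right',f(645,200,.066),'vee',f(388,200,.05),'groove',f(386,40,.03),f(386,340,.03),'foot',f(200,425,.03),f(600,425,.03))
o=manip.get_obs();print(o['tcp_pos'],o['tcp_rot'])
im=cv2.imread('pics/w3.png');cv2.imwrite('pics/c6.png',cv2.resize(im[262:352,260:380],None,fx=6,fy=6,interpolation=cv2.INTER_CUBIC))
E
```

```text
far [0.5363 0.0119] near [0.5189 0.012 ] right [ 0.5288 -0.0098] vee [0.527  0.0121] groove [0.5397 0.0123] [0.5108 0.0124] foot [0.5023 0.0311] [ 0.5023 -0.009 ]
[0.47382794 0.0114768  0.15869309] [-1.79988051e+02  3.37546488e-02 -7.97697444e-02]
```

View pics/c6.png

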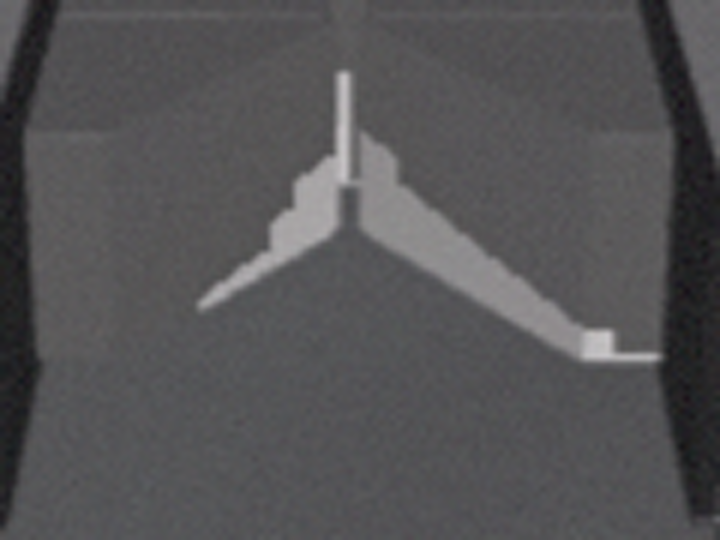

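```bash
python3 -m pendant '{"rows":[{"rot":[0,0,-0.001],"linear":[2.8,-0.09,0],"hand":0.3},{"rot":[0,0,0],"linear":[2.9,0,0],"hand":0.3},{"rot":[0,0,0],"linear":[2.9,0,0],"hand":0.3},{"rot":[0,0,0],"linear":[2.8,0,0],"hand":0.3},{"rot":[0,0,0],"linear":[0,0,3],"hand":0.3},{"rot":[0,0,0],"linear":[0,0,3],"hand":0.3},{"rot":[0,0,0],"linear":[0,0,3],"hand":0.3},{"rot":[0,0,0],"linear":[0,0,1.4],"hand":0.3},{"rot":[0,0,0],"linear":[0,0,0.5],"hand":0.3},{"rot":[0,0,0],"linear":[0,0,0],"hand":0.3},{"rot":[0,0,0],"linear":[0,0,0],"hand":0.3},{"rot":[0,0,0],"linear":[0,0,0],"hand":0.3},{"rot":[0,0,0],"linear":[0,0,0],"hand":0.3}]}'
python3 -c "
from h import *
delta([.588,.0123,.041],0)"
```

```text
time: 13.17
tcp_pos: [0.5886, 0.0134, 0.051]
tcp_rot: [-180.0, -0.1, 0.1]
contact_force: [-0.9, -0.2, -2.5]
width: 0.5
grasp_force: 61.9
lin(cm, tool axes now) [-0.06  0.11  1.  ] rotvec [-0.0005 -0.0017  0.0011] lin in target axes [-0.06  0.11  1.  ]
```

```bash
python3 -m pendant '{"rows":[{"rot":[0,-0.001,0.001],"linear":[-0.06,0.11,0.4],"hand":0.3},{"rot":[0,0,0],"linear":[0,0,0.3],"hand":0.3},{"rot":[0,0,0],"linear":[0,0,0.1],"hand":0.3},{"rot":[0,0,0],"linear":[0,0,0],"hand":0.3},{"rot":[0,0,0],"linear":[0,0,0],"hand":0.3}]}';python3 -m pendant '{"rows":[{"rot":[0,0,0],"linear":[0,0,0.1],"hand":0.3},{"rot":[0,0,0],"linear":[0,0,0.1],"hand":0.3},{"rot":[0,0,0],"linear":[0,0,0],"hand":0.3}]}'
```

```text
time: 13.58
tcp_pos: [0.587, 0.0123, 0.0415]
tcp_rot: [-180.0, 0.1, 0.0]
contact_force: [0.2, -0.5, -2.0]
width: 0.504
grasp_force: 61.9
time: 13.83
tcp_pos: [0.5872, 0.0123, 0.0405]
tcp_rot: [-180.0, 0.1, 0.0]
contact_force: [-2.9, 0.4, 10.9]
width: 0.499
grasp_force: 63.3
```

```bash
python3 -m pendant '{"rows":[{"rot":[0,0,0],"linear":[0,0,-0.05],"hand":0.3},{"rot":[0,0,0],"linear":[0,0,0],"hand":0.7},{"rot":[0,0,0],"linear":[0,0,0],"hand":0.8},{"rot":[0,0,0],"linear":[0,0,0],"hand":0.8},{"rot":[0,0,0],"linear":[0,0,0],"hand":0.8},{"rot":[0,0,0],"linear":[0,0,-1.5],"hand":0.8},{"rot":[0,0,0],"linear":[0,0,-3.5],"hand":0.8},{"rot":[0,0,0],"linear":[0,0,-3.5],"hand":1},{"rot":[0,0,0],"linear":[0,0,-3.3],"hand":1},{"rot":[0,0,0],"linear":[-3,-1,0],"hand":1},{"rot":[0,0,0],"linear":[-3,-1,0],"hand":1},{"rot":[0,0,0],"linear":[-3,-1,0],"hand":1},{"rot":[0,0,0],"linear":[-2.7,-0.8,0],"hand":1},{"rot":[0,0,0],"linear":[0,0,0],"hand":1},{"rot":[0,0,0],"linear":[0,0,0],"hand":1},{"rot":[0,0,0],"linear":[0,0,0],"hand":1},{"rot":[0,0,0],"linear":[0,0,0],"hand":1}]}'
python3 - <<'E'
from h import *
im,c=snap('wrist','pics/w4.png')
cv2.imwrite('pics/c7.png',cv2.resize(im[20:220,190:440],None,fx=3.2,fy=3,interpolation=cv2.INTER_CUBIC)) if 0 else cv2.imwrite('pics/c7.png',cv2.resize(im[30:225,190:450],None,fx=3,fy=3,interpolation=cv2.INTER_CUBIC))
E
```

```text
time: 15.25
tcp_pos: [0.4715, 0.05, 0.1584]
tcp_rot: [-180.0, 0.0, -0.0]
contact_force: [0.5, 0.2, 0.3]
width: 1.0
grasp_force: 0.0
```

View pics/c7.png

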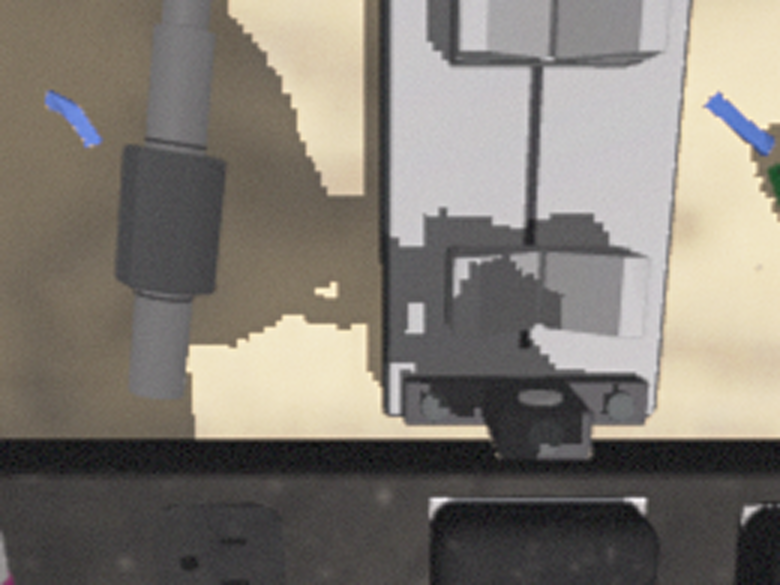

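```bash
python3 - <<'E'
from h import *
g=cv2.cvtColor(cv2.imread('pics/w4.png'),cv2.COLOR_BGR2GRAY).astype(int)
np.set_printoptions(linewidth=200)
for u in (343,346,349,405,408): print('B',u,g[40:56,u])
for u in (342,344,398,401,404): print('A far',u,g[108:122,u],'near',g[134:150,u])
c=np.load('pics/w4.npy',allow_pickle=True).item()
f=lambda x,y,z: ray(c,(190+(x+.5)/3-.5,30+(y+.5)/3-.5),z)[:2].round(4)
print('shaft plain',f(157,398,.012),'hexmid',f(170,220,.02),'hex ends',f(175,150,.018),f(165,293,.018),'jour',f(184,20,.018),f(160,370,.018))
print('A vee',f(545,250,.05),f(541,330,.05),'B vee',f(552,5,.05),f(550,55,.05),'groove',f(539,70,.03),f(530,240,.03),'foot',f(420,378,.03),f(640,376,.03))
print('A',f(648,260,.066),f(642,335,.066),f(455,250,.066),'B',f(455,52,.066),f(662,48,.066))
E
```

```text
B 343 [157 161 161 156 160 161 154 102  93 116  82 100 162 195 198 197]
B 346 [202 202 202 200 201 204 188 107  92  97  96 102 162 195 198 200]
B 349 [200 201 199 201 202 205 189 110  93  95 100 103 162 192 199 194]
B 405 [200 197 201 201 201 200 193 125  97 136 185 199 196 196 201 197]
B 408 [197 199 199 199 198 199 192 122 137 189 199 197 200 196 195 199]
A far 342 [ 91  93  95  87  75  73  79  98 166 184 181 188 188 189] near [91 91 93 90 90 92 93 92 88 93 90 93 93 89 94 94]
A far 344 [ 94  91  95  88  81  83  79 107 185 196 193 197 198 196] near [95 92 89 92 92 92 93 93 88 91 91 92 91 93 92 92]
A far 398 [199 200 203 206 160  98  81 116 183 191 194 195 198 194] near [206 204 206 201 203 206 204 205 193 200 202 203 205 202 204 204]
A far 401 [202 203 201 202 202 192 116 120 192 202 202 195 200 200] near [205 203 205 205 206 206 204 205 190 202 204 203 201 202 203 201]
A far 404 [204 198 199 201 203 203 191 144 188 196 194 191 197 199] near [195 191 193 194 191 192 191 193 197 201 203 202 203 205 203 205]
shaft plain [0.4924 0.1147] hexmid [0.5417 0.106 ] hex ends [0.5591 0.1039] [0.5226 0.1091] jour [0.5897 0.0996] [0.5016 0.1119]
A vee [0.5362 0.0114] [0.5174 0.0115] B vee [0.5887 0.0125] [0.5786 0.0124] groove [0.5772 0.012 ] [0.5372 0.0123] foot [0.5016 0.0401] [ 0.5022 -0.0186]
A [ 0.5352 -0.0092] [ 0.5186 -0.0092] [0.5374 0.0339] B [0.5777 0.0347] [ 0.5784 -0.0085]
```

Blocks A and B sit square on the groove, about 60 mm apart. In the crop the shaft runs from its plain end at (157,398) past the hexagon ends at (165,293) and (175,150). Next I'll grip the hexagon, with the fingers only partly open so they clear the bed.

```bash
python3 -m pendant '{"rows":[{"rot":[0,0,0],"linear":[2.3,-1.9,0],"hand":0.6},{"rot":[0,0,0],"linear":[2.3,-1.9,0],"hand":0.6},{"rot":[0,0,0],"linear":[2.33,-1.9,0],"hand":0.6},{"rot":[0,0,0.068],"linear":[0,0,2],"hand":0.6},{"rot":[0,0,0.068],"linear":[0,0,3],"hand":0.6},{"rot":[0,0,0],"linear":[0,0,3],"hand":0.6},{"rot":[0,0,0],"linear":[0,0,2.5],"hand":0.6},{"rot":[0,0,0],"linear":[0,0,1.5],"hand":0.6},{"rot":[0,0,0],"linear":[0,0,0],"hand":0.6},{"rot":[0,0,0],"linear":[0,0,0],"hand":0.6},{"rot":[0,0,0],"linear":[0,0,0],"hand":0.6}]}'
python3 -c "
from h import *
delta([.5408,.107,.004],-7.8)"
```

```text
time: 16.22
tcp_pos: [0.5403, 0.1071, 0.0388]
tcp_rot: [-180.0, 0.0, -7.8]
contact_force: [0.4, 1.2, -0.2]
width: 0.599
grasp_force: 0.0
lin(cm, tool axes now) [0.05 0.01 3.48] rotvec [-0.0004  0.0007 -0.0001] lin in target axes [0.05 0.01 3.48]
```

```bash
python3 -m pendant '{"rows":[{"rot":[0,0.0005,0],"linear":[0.05,0,1.5],"hand":0.6},{"rot":[0,0,0],"linear":[0,0,1.4],"hand":0.6},{"rot":[0,0,0],"linear":[0,0,0.5],"hand":0.6},{"rot":[0,0,0],"linear":[0,0,0],"hand":0.6},{"rot":[0,0,0],"linear":[0,0,0],"hand":0.4},{"rot":[0,0,0],"linear":[0,0,0],"hand":0.1},{"rot":[0,0,0],"linear":[0,0,0],"hand":0.1},{"rot":[0,0,0],"linear":[0,0,0],"hand":0.1},{"rot":[0,0,0],"linear":[0,0,0],"hand":0.1},{"rot":[0,0,0],"linear":[0,0,0],"hand":0.1},{"rot":[0,0,0],"linear":[0,0,0],"hand":0.1}]}'
```

```text
time: 17.13
tcp_pos: [0.5405, 0.1074, 0.0056]
tcp_rot: [-179.9, -0.0, -7.8]
contact_force: [-2.2, -0.1, 6.5]
width: 0.287
grasp_force: 58.5
```

```bash
python3 -m pendant '{"rows":[{"rot":[0,0,0],"linear":[0,0,-2],"hand":0.1},{"rot":[0,0,0],"linear":[0,0,-3.5],"hand":0.1},{"rot":[0,0,0],"linear":[0,0,-3.5],"hand":0.1},{"rot":[0,0,-0.068],"linear":[0,0,-3],"hand":0.1},{"rot":[0,0,-0.068],"linear":[0,0,0],"hand":0.1},{"rot":[0,0,0],"linear":[0.4,2.5,0],"hand":0.1},{"rot":[0,0,0],"linear":[0.4,2.5,0],"hand":0.1},{"rot":[0,0,0],"linear":[0.4,2.5,0],"hand":0.1},{"rot":[0,0,0],"linear":[0.4,2.0,0],"hand":0.1},{"rot":[0,0,0],"linear":[0,0,1.5],"hand":0.1},{"rot":[0,0,0],"linear":[0,0,1.5],"hand":0.1},{"rot":[0,0,0],"linear":[0,0,0],"hand":0.1},{"rot":[0,0,0],"linear":[0,0,0],"hand":0.1},{"rot":[0,0,0],"linear":[0,0,0],"hand":0.1},{"rot":[0,0,0],"linear":[0,0,0],"hand":0.1}]}'
python3 - <<'E'
from h import *
delta([.557,.0122,.06],0)
im,c=snap('wrist','pics/w5.png')
b=cv2.resize(im[100:400,130:510],None,fx=2,fy=2,interpolation=cv2.INTER_CUBIC)
cv2.imwrite('pics/c8.png',cv2.convertScaleAbs(b,alpha=1.6))
E
```

```text
time: 18.38
tcp_pos: [0.5565, 0.0126, 0.0952]
tcp_rot: [-180.0, -0.0, 0.0]
contact_force: [-0.2, 0.1, -1.6]
width: 0.287
grasp_force: 59.8
lin(cm, tool axes now) [0.05 0.04 3.52] rotvec [-0.0004 -0.0002  0.0009] lin in target axes [0.05 0.04 3.52]
```

View pics/c8.png

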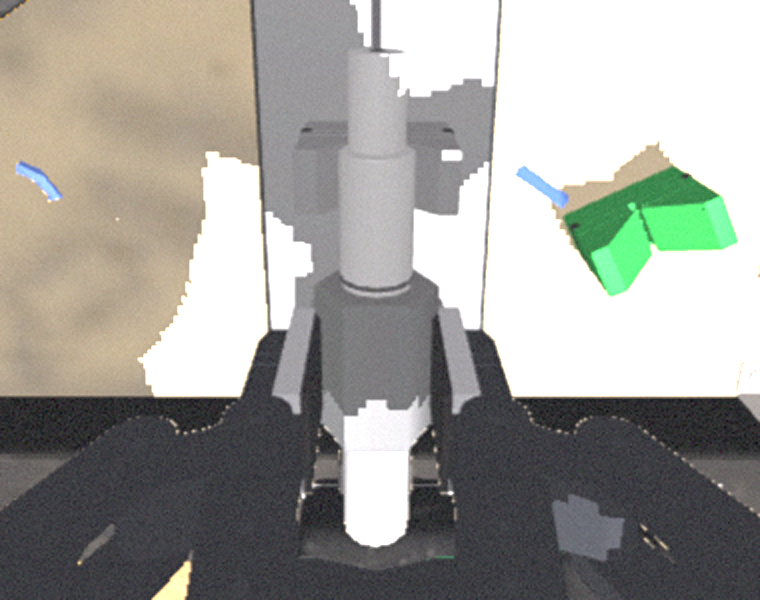

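```bash
python3 - <<'E'
from h import *
c=np.load('pics/w5.npy',allow_pickle=True).item()
f=lambda x,y,z: ray(c,(130+(x+.5)/2-.5,100+(y+.5)/2-.5),z)[:2].round(4)
a=.0952+.007
print('shoulder-.048',f(376,150,a+.008)-[.048,0],'stubend-.068',f(376,50,a+.006)-[.068,0],'hex-.018',f(376,283,a+.008)-[.018,0],'plain+.048',f(376,540,a)+[.048,0])
print('B top near',f(376,212,.066),'far',f(300,135,.066),f(450,137,.066))
E
```

```text
shoulder-.048 [0.5594 0.0122] stubend-.068 [0.5579 0.0122] hex-.018 [0.5615 0.0122] plain+.048 [0.5529 0.0122]
B top near [0.5792 0.0122] far [0.6001 0.0317] [ 0.5996 -0.0067]
```

The shaft is held straight in line with the vees, about 2 mm ahead of the TCP, with its origin at x≈0.558. That is in range, so I'll lower it.

```bash
python3 -m pendant '{"rows":[{"rot":[0,0,0],"linear":[0,0.02,1.5],"hand":0.1},{"rot":[0,0,0],"linear":[0,0,1.2],"hand":0.1},{"rot":[0,0,0],"linear":[0,0,0.6],"hand":0.1},{"rot":[0,0,0],"linear":[0,0,0.3],"hand":0.1},{"rot":[0,0,0],"linear":[0,0,0],"hand":0.1},{"rot":[0,0,0],"linear":[0,0,0],"hand":0.1},{"rot":[0,0,0],"linear":[0,0,0],"hand":0.1}]}';python3 -m pendant '{"rows":[{"rot":[0,0,0],"linear":[0,0,0.1],"hand":0.1},{"rot":[0,0,0],"linear":[0,0,0.1],"hand":0.1},{"rot":[0,0,0],"linear":[0,0,0],"hand":0.1}]}'
```

```text
time: 19.02
tcp_pos: [0.5563, 0.0121, 0.0587]
tcp_rot: [-180.0, 0.0, 0.0]
contact_force: [1.0, 0.5, -2.3]
width: 0.283
grasp_force: 59.8
time: 19.27
tcp_pos: [0.5559, 0.0121, 0.0562]
tcp_rot: [-180.0, 0.1, 0.0]
contact_force: [-0.4, -0.4, -2.1]
width: 0.283
grasp_force: 59.8
```

```bash
python3 -m pendant '{"rows":[{"rot":[0,0,0],"linear":[0,0,0.08],"hand":0.1},{"rot":[0,0,0],"linear":[0,0,0],"hand":0.1},{"rot":[0,0,0],"linear":[0,0,0],"hand":0.1}]}';python3 -m pendant '{"rows":[{"rot":[0,0,0],"linear":[0,0,0.08],"hand":0.1},{"rot":[0,0,0],"linear":[0,0,0],"hand":0.1},{"rot":[0,0,0],"linear":[0,0,0],"hand":0.1}]}';python3 -m pendant '{"rows":[{"rot":[0,0,0],"linear":[0,0,0.06],"hand":0.1},{"rot":[0,0,0],"linear":[0,0,0],"hand":0.1},{"rot":[0,0,0],"linear":[0,0,0],"hand":0.1}]}'
```

```text
time: 19.52
tcp_pos: [0.556, 0.0121, 0.0554]
tcp_rot: [-180.0, 0.1, 0.0]
contact_force: [-0.5, -0.2, -0.6]
width: 0.287
grasp_force: 59.9
time: 19.77
tcp_pos: [0.5561, 0.0123, 0.0549]
tcp_rot: [-180.0, 0.0, 0.0]
contact_force: [-1.6, 0.6, 3.9]
width: 0.287
grasp_force: 60.4
time: 20.02
tcp_pos: [0.5561, 0.0123, 0.0548]
tcp_rot: [-180.0, 0.0, 0.0]
contact_force: [-3.0, 1.2, 10.5]
width: 0.286
grasp_force: 61.0
```

```bash
python3 -m pendant '{"rows":[{"rot":[0,0,0],"linear":[0,0,-0.08],"hand":0.3},{"rot":[0,0,0],"linear":[0,0,0],"hand":0.4},{"rot":[0,0,0],"linear":[0,0,0],"hand":0.6},{"rot":[0,0,0],"linear":[0,0,0],"hand":0.6},{"rot":[0,0,0],"linear":[0,0,0],"hand":0.6},{"rot":[0,0,0],"linear":[0,0,-1.5],"hand":0.6},{"rot":[0,0,0],"linear":[0,0,-3],"hand":0.6},{"rot":[0,0,0],"linear":[0,0,-3.5],"hand":0.6},{"rot":[0,0,0],"linear":[0,0,-3.5],"hand":0.6},{"rot":[0,0,0],"linear":[-2,3,0],"hand":0.6},{"rot":[0,0,0],"linear":[-2,3,0],"hand":0.6},{"rot":[0,0,0],"linear":[-2,3,0],"hand":0.6},{"rot":[0,0,0],"linear":[-1,1,0],"hand":0.6},{"rot":[0,0,0],"linear":[0,0,0],"hand":0.6},{"rot":[0,0,0],"linear":[0,0,0],"hand":0.6},{"rot":[0,0,0],"linear":[0,0,0],"hand":0.6},{"rot":[0,0,0],"linear":[0,0,0],"hand":0.6}]}'
python3 - <<'E'
from h import *
im,c=snap('wrist','pics/w6.png')
b=cv2.resize(im[15:255,170:490],None,fx=2.5,fy=2.5,interpolation=cv2.INTER_CUBIC)
cv2.imwrite('pics/c9.png',cv2.convertScaleAbs(b,alpha=1.3))
E
```

```text
time: 21.43
tcp_pos: [0.4869, -0.0868, 0.1697]
tcp_rot: [-180.0, 0.0, 0.1]
contact_force: [0.3, -0.3, 0.5]
width: 0.602
grasp_force: 0.0
```

View pics/c9.png

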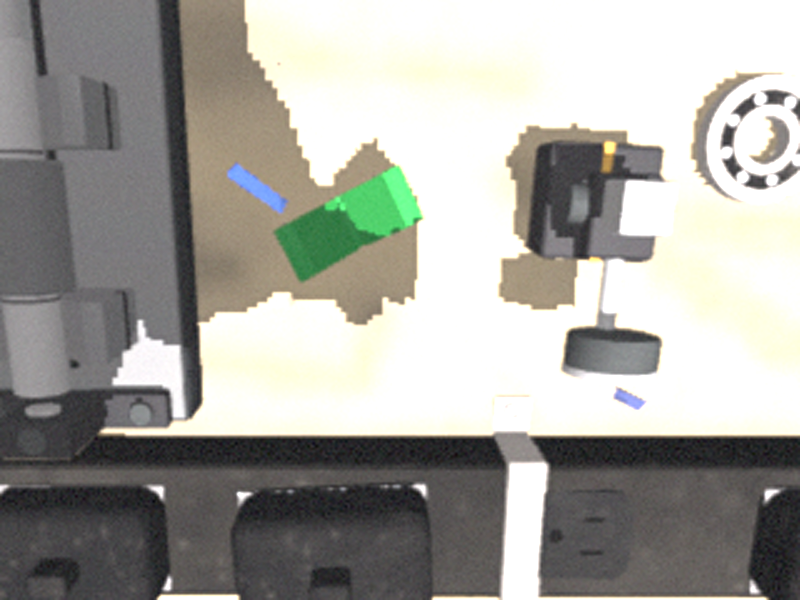

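```bash
python3 - <<'E'
from h import *
c=np.load('pics/w6.npy',allow_pickle=True).item()
f=lambda x,y,z: ray(c,(170+(x+.5)/2.5-.5,15+(y+.5)/2.5-.5),z)[:2].round(4)
print('plain top',f(40,393,.0693),'hex near',f(35,297,.07),'A near',f(100,365,.066),'B far',f(95,78,.066),'B near',f(95,148,.066),'A far',f(115,290,.066))
print('col',[f(*p,.076).tolist() for p in[(621,180),(668,180),(673,235),(622,235)]])
print('gauge back L R z.06',f(566,345,.06),f(661,345,.06),'face L R',f(570,370,.06),f(656,370,.06))
print('base near edge z.028',f(540,256,.028),f(655,260,.028),'far',f(553,147,.028),f(661,147,.028))
delta([.56,-.159,.1],0)
E
```

```text
plain top [0.5104 0.0092] hex near [0.5382 0.0069] A near [ 0.518  -0.0081] B far [ 0.5947 -0.0145] B near [ 0.5775 -0.0127] A far [ 0.5397 -0.0145]
col [[0.5696, -0.1526], [0.5696, -0.1649], [0.5557, -0.1678], [0.5557, -0.1542]]
gauge back L R z.06 [ 0.5231 -0.1452] [ 0.5231 -0.1734] face L R [ 0.5155 -0.147 ] [ 0.5156 -0.1727]
base near edge z.028 [ 0.5461 -0.142 ] [ 0.5449 -0.1793] far [ 0.5791 -0.1438] [ 0.5792 -0.1774]
lin(cm, tool axes now) [7.31 7.24 6.95] rotvec [-0.0006  0.001   0.0022] lin in target axes [7.32 7.22 6.96]
```

The shaft is seated, its plain end about 8 mm off the stop. The stand's column top is centred at (646,208) in the crop, which puts it at world (0.5625, -0.160) with a yaw of about -1°. I'll grip the column.

```bash
python3 -m pendant '{"rows":[{"rot":[0,0.001,0.02],"linear":[0,0,0],"hand":0.6},{"rot":[0,0,0],"linear":[2.5,2.45,0],"hand":0.6},{"rot":[0,0,0],"linear":[2.5,2.45,0],"hand":0.6},{"rot":[0,0,0],"linear":[2.4,2.45,0],"hand":0.6},{"rot":[0,0,0],"linear":[0,0,2.5],"hand":0.6},{"rot":[0,0,0],"linear":[0,0,2.5],"hand":0.6},{"rot":[0,0,0],"linear":[0,0,2],"hand":0.6},{"rot":[0,0,0],"linear":[0,0,1],"hand":0.6},{"rot":[0,0,0],"linear":[0,0,0],"hand":0.6},{"rot":[0,0,0],"linear":[0,0,0],"hand":0.6},{"rot":[0,0,0],"linear":[0,0,0],"hand":0.6},{"rot":[0,0,0],"linear":[0,0,0],"hand":0.6}]}'
python3 -c "
from h import *
delta([.5625,-.160,.060],-1)"
```

```text
time: 22.48
tcp_pos: [0.5594, -0.163, 0.0911]
tcp_rot: [180.0, -0.1, -1.1]
contact_force: [0.7, -0.7, -0.7]
width: 0.601
grasp_force: 0.0
lin(cm, tool axes now) [ 0.3  -0.31  3.11] rotvec [ 0.0002 -0.002  -0.0022] lin in target axes [ 0.3  -0.31  3.11]
```

```bash
python3 -m pendant '{"rows":[{"rot":[0,-0.001,-0.002],"linear":[0.3,-0.3,0],"hand":0.6},{"rot":[0,0,0],"linear":[0,0,1.2],"hand":0.6},{"rot":[0,0,0],"linear":[0,0,1.2],"hand":0.5},{"rot":[0,0,0],"linear":[0,0,0.6],"hand":0.4},{"rot":[0,0,0],"linear":[0,0,0],"hand":0.4},{"rot":[0,0,0],"linear":[0,0,0],"hand":0.3}]}'; python3 -m pendant '{"rows":[{"rot":[0,0,0],"linear":[0,0,0],"hand":0.25},{"rot":[0,0,0],"linear":[0,0,0],"hand":0.2},{"rot":[0,0,0],"linear":[0,0,0],"hand":0.17},{"rot":[0,0,0],"linear":[0,0,0],"hand":0.14},{"rot":[0,0,0],"linear":[0,0,0],"hand":0.11},{"rot":[0,0,0],"linear":[0,0,0],"hand":0.05},{"rot":[0,0,0],"linear":[0,0,0],"hand":0},{"rot":[0,0,0],"linear":[0,0,0],"hand":0},{"rot":[0,0,0],"linear":[0,0,0],"hand":0}]}'
```

```text
time: 22.98
tcp_pos: [0.5617, -0.1599, 0.06]
tcp_rot: [-180.0, 0.1, -1.0]
contact_force: [-0.2, -1.1, 0.5]
width: 0.303
grasp_force: 0.0
time: 23.73
tcp_pos: [0.5621, -0.1603, 0.0606]
tcp_rot: [180.0, -0.0, -1.0]
contact_force: [-0.3, -0.4, 6.5]
width: 0.14
grasp_force: 58.6
```

```bash
python3 -m pendant '{"rows":[{"rot":[0,0,0],"linear":[0,0,-0.8],"hand":0},{"rot":[0,0,0],"linear":[0,0,-1.5],"hand":0},{"rot":[0,0,0],"linear":[0,0,-2],"hand":0},{"rot":[0,0,0],"linear":[0,0,-2.2],"hand":0},{"rot":[0,0,0],"linear":[0,0,-2.2],"hand":0},{"rot":[0,0,-0.0175],"linear":[0,0,-1.5],"hand":0},{"rot":[0,0,0],"linear":[0.5,-0.8,-0.7],"hand":0},{"rot":[0,0,0],"linear":[1.0,-1.8,0],"hand":0},{"rot":[0,0,0],"linear":[1.2,-2.1,0],"hand":0},{"rot":[0,0,0],"linear":[1.2,-2.1,0],"hand":0},{"rot":[0,0,0],"linear":[1.2,-2.1,0],"hand":0},{"rot":[0,0,0],"linear":[1.2,-2.1,0],"hand":0},{"rot":[0,0,0],"linear":[1.2,-2.1,0],"hand":0},{"rot":[0,0,0],"linear":[1.2,-2.1,0],"hand":0},{"rot":[0,0,0],"linear":[0.7,-1.3,0],"hand":0},{"rot":[0,0,0],"linear":[0.1,-0.6,0],"hand":0},{"rot":[0,0,0],"linear":[0,0,0],"hand":0},{"rot":[0,0,0],"linear":[0,0,0],"hand":0},{"rot":[0,0,0],"linear":[0,0,0],"hand":0},{"rot":[0,0,0],"linear":[0,0,0],"hand":0}]}'
python3 - <<'E'
from h import *
delta([.657,.0122,.105],0)
snap('wrist','pics/w7.png');snap('scene','pics/s7.png');snap('top','pics/t7.png')
E
```

```text
time: 25.4
tcp_pos: [0.6563, 0.009, 0.1688]
tcp_rot: [180.0, 0.1, -0.1]
contact_force: [-0.6, 0.5, -3.0]
width: 0.142
grasp_force: 59.0
lin(cm, tool axes now) [ 0.08 -0.32  6.38] rotvec [ 0.0006  0.0015 -0.0025] lin in target axes [ 0.07 -0.32  6.38]
```

```bash
python3 - <<'E'
from h import *
c=np.load('pics/w7.npy',allow_pickle=True).item()
g=cv2.cvtColor(cv2.imread('pics/w7.png'),cv2.COLOR_BGR2GRAY).astype(int)
np.set_printoptions(linewidth=200)
for y in (.042,.038,-.014,-.018):
    u,v=proj(c,[.68,y,.03])[0];u=int(round(u));v0=int(v)-12
    print(y,u,v0,g[v0:v0+24,u], 'x@v0,v0+23',ray(c,(u,v0),.03)[0].round(4),ray(c,(u,v0+23),.03)[0].round(4))
E
```

```text
0.042 278 148 [116 117 116 116 115 117 115 118  88  49  44  40  39  36  42  68  90  90  88  93  92  91  89  94] x@v0,v0+23 0.6907 0.6713
0.038 282 148 [115 116 118 114 118 114 116 113  74  44  38  41  42  41  42  69  86  93  93  90  91  89  94  91] x@v0,v0+23 0.6907 0.6713
-0.014 345 148 [235 155 113  85 101 116 118 118  73  45  47  41  40  56  68  87 153 203 205 206 201 204 204 201] x@v0,v0+23 0.6906 0.6711
-0.018 349 148 [232 226 221 149  88 107 118 112  75  43  36  40  46  46  41  80 151 202 206 205 206 204 204 204] x@v0,v0+23 0.6906 0.6711
```

```bash
python3 -m pendant '{"rows":[{"rot":[0.0005,0.001,-0.002],"linear":[0,-0.2,0.5],"hand":0},{"rot":[0,0,0],"linear":[0,-0.1,1.5],"hand":0},{"rot":[0,0,0],"linear":[0,0,2],"hand":0},{"rot":[0,0,0],"linear":[0,0,1.5],"hand":0},{"rot":[0,0,0],"linear":[0,0,0.7],"hand":0},{"rot":[0,0,0],"linear":[0,0,0],"hand":0},{"rot":[0,0,0],"linear":[0,0,0],"hand":0},{"rot":[0,0,0],"linear":[0,0,0],"hand":0},{"rot":[0,0,0],"linear":[0,0,0],"hand":0}]}'
python3 - <<'E'
from h import *
delta([.656,.0122,.092],0)
im1,_=snap('scene','pics/s8.png');im2,ct=snap('top','pics/t8.png')
cs=manip.get_calibration('scene')
u,v=proj(cs,[.62,.012,.07])[0].astype(int);U,V=proj(ct,[.60,.012,.07])[0].astype(int);print(u,v,U,V)
a=cv2.resize(im1[v-45:v+45,u-45:u+45],(400,400),interpolation=cv2.INTER_CUBIC);b=cv2.resize(im2[V-50:V+50,U-50:U+50],(400,400),interpolation=cv2.INTER_CUBIC)
cv2.imwrite('pics/c10.png',cv2.hconcat([a,b]))
E
```

```text
time: 26.3
tcp_pos: [0.6575, 0.014, 0.1078]
tcp_rot: [-180.0, -0.1, 0.1]
contact_force: [-0.3, 1.1, -3.8]
width: 0.144
grasp_force: 58.9
lin(cm, tool axes now) [-0.15  0.18  1.58] rotvec [-0.0009 -0.0018  0.0017] lin in target axes [-0.15  0.18  1.58]
235 206 259 172
```

View pics/c10.png

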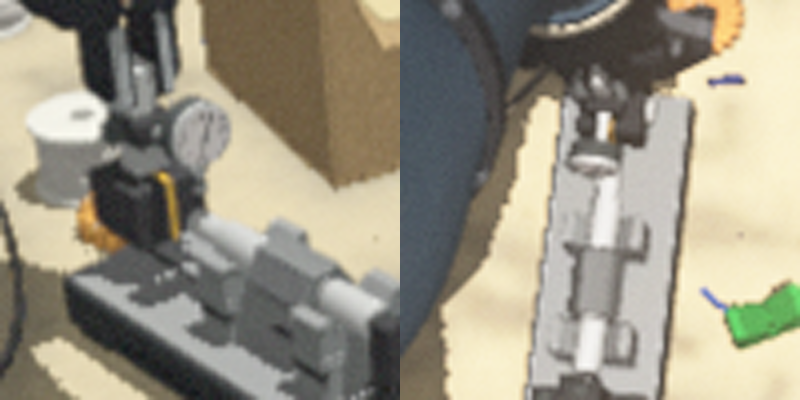

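The gauge hangs over the stub, upright and in line with it, and both blocks carry the journals. I'll trim y and lower it.

```bash
python3 -m pendant '{"rows":[{"rot":[0,-0.001,0.001],"linear":[-0.1,0.15,0],"hand":0},{"rot":[0,0,0],"linear":[0,0,0],"hand":0},{"rot":[0,0,0],"linear":[0,0,0],"hand":0},{"rot":[0,0,0],"linear":[0,0,0.4],"hand":0},{"rot":[0,0,0],"linear":[0,0,0],"hand":0},{"rot":[0,0,0],"linear":[0,0,0],"hand":0}]}'
```

```text
time: 26.9
tcp_pos: [0.6555, 0.0125, 0.1022]
tcp_rot: [-180.0, 0.1, 0.0]
contact_force: [0.2, -0.8, -4.1]
width: 0.142
grasp_force: 59.0
```

```bash
python3 -m pendant '{"rows":[{"rot":[0,0,0],"linear":[0.05,0.02,0.3],"hand":0},{"rot":[0,0,0],"linear":[0,0,0.3],"hand":0},{"rot":[0,0,0],"linear":[0,0,0.2],"hand":0},{"rot":[0,0,0],"linear":[0,0,0],"hand":0},{"rot":[0,0,0],"linear":[0,0,0],"hand":0},{"rot":[0,0,0],"linear":[0,0,0],"hand":0}]}'; python3 -m pendant '{"rows":[{"rot":[0,0,0],"linear":[0,0,0.1],"hand":0},{"rot":[0,0,0],"linear":[0,0,0.06],"hand":0},{"rot":[0,0,0],"linear":[0,0,0],"hand":0},{"rot":[0,0,0],"linear":[0,0,0],"hand":0}]}'; python3 -m pendant '{"rows":[{"rot":[0,0,0],"linear":[0,0,0.08],"hand":0},{"rot":[0,0,0],"linear":[0,0,0],"hand":0},{"rot":[0,0,0],"linear":[0,0,0],"hand":0}]}'
```

```text
time: 27.4
tcp_pos: [0.6562, 0.0123, 0.0947]
tcp_rot: [-180.0, 0.1, 0.0]
contact_force: [0.1, -0.5, -3.3]
width: 0.139
grasp_force: 59.0
time: 27.73
tcp_pos: [0.6563, 0.0123, 0.0931]
tcp_rot: [-180.0, 0.1, 0.0]
contact_force: [0.7, -0.2, -3.6]
width: 0.147
grasp_force: 59.0
time: 27.98
tcp_pos: [0.6562, 0.0124, 0.0922]
tcp_rot: [-180.0, 0.1, 0.0]
contact_force: [0.4, -0.7, -3.5]
width: 0.143
grasp_force: 59.0
```

```bash
python3 -m pendant '{"rows":[{"rot":[0,0,0],"linear":[0,0,0.08],"hand":0},{"rot":[0,0,0],"linear":[0,0,0],"hand":0},{"rot":[0,0,0],"linear":[0,0,0],"hand":0}]}'; python3 -m pendant '{"rows":[{"rot":[0,0,0],"linear":[0,0,0.07],"hand":0},{"rot":[0,0,0],"linear":[0,0,0],"hand":0},{"rot":[0,0,0],"linear":[0,0,0],"hand":0}]}'
```

```text
time: 28.23
tcp_pos: [0.6562, 0.0123, 0.0914]
tcp_rot: [-180.0, 0.1, 0.0]
contact_force: [-0.1, 0.3, -3.5]
width: 0.146
grasp_force: 59.0
time: 28.48
tcp_pos: [0.6562, 0.0123, 0.0907]
tcp_rot: [-180.0, 0.1, 0.0]
contact_force: [0.3, -0.4, -3.9]
width: 0.146
grasp_force: 59.0
```

```bash
python3 -m pendant '{"rows":[{"rot":[0,0,0],"linear":[0,0,0.06],"hand":0},{"rot":[0,0,0],"linear":[0,0,0],"hand":0},{"rot":[0,0,0],"linear":[0,0,0],"hand":0}]}'; python3 -m pendant '{"rows":[{"rot":[0,0,0],"linear":[0,0,0.05],"hand":0},{"rot":[0,0,0],"linear":[0,0,0],"hand":0},{"rot":[0,0,0],"linear":[0,0,0],"hand":0}]}'
```

```text
time: 28.73
tcp_pos: [0.6564, 0.0123, 0.0906]
tcp_rot: [-179.9, 0.0, 0.0]
contact_force: [-2.1, -0.1, 3.1]
width: 0.142
grasp_force: 59.7
time: 28.98
tcp_pos: [0.6564, 0.0123, 0.0906]
tcp_rot: [-179.9, 0.0, 0.0]
contact_force: [-2.1, 0.2, 9.1]
width: 0.147
grasp_force: 60.5
```

```bash
python3 -m pendant '{"rows":[{"rot":[0,0,0],"linear":[0,0,-0.07],"hand":0.1},{"rot":[0,0,0],"linear":[0,0,0],"hand":0.2},{"rot":[0,0,0],"linear":[0,0,0],"hand":0.3},{"rot":[0,0,0],"linear":[0,0,0],"hand":0.4},{"rot":[0,0,0],"linear":[0,0,0],"hand":0.4},{"rot":[0,0,0],"linear":[0,0,0],"hand":0.4},{"rot":[0,0,0],"linear":[0,0,-1],"hand":0.4},{"rot":[0,0,0],"linear":[0,0,-2],"hand":0.4},{"rot":[0,0,0],"linear":[0,0,-3],"hand":0.4},{"rot":[0,0,0],"linear":[0,0,-3],"hand":0.4},{"rot":[0,0,0],"linear":[-2,3,0],"hand":0.4},{"rot":[0,0,0],"linear":[-2,3,0],"hand":0.4},{"rot":[0,0,0],"linear":[-2,3,0],"hand":0.4},{"rot":[0,0,0],"linear":[-2,3,0],"hand":0.4},{"rot":[0,0,0],"linear":[-2,3,0],"hand":0.4},{"rot":[0,0,0],"linear":[0,0,0],"hand":0.4},{"rot":[0,0,0],"linear":[0,0,0],"hand":0.4},{"rot":[0,0,0],"linear":[0,0,0],"hand":0.4}]}'
python3 - <<'E'
from h import *
im1,cs=snap('scene','pics/s9.png');im2,ct=snap('top','pics/t9.png');im3,cw=snap('wrist','pics/w9.png')
u,v=proj(cs,[.61,.012,.06])[0].astype(int);U,V=proj(ct,[.59,.012,.06])[0].astype(int);print(proj(cw,[.6,.012,.06]))
a=cv2.resize(im1[v-45:v+45,u-45:u+45],(400,400),interpolation=cv2.INTER_CUBIC);b=cv2.resize(im2[V-50:V+50,U-50:U+50],(400,400),interpolation=cv2.INTER_CUBIC)
cv2.imwrite('pics/c11.png',cv2.hconcat([a,b]))
E
```

```text
time: 30.48
tcp_pos: [0.557, -0.1375, 0.1811]
tcp_rot: [-179.9, -0.0, 0.0]
contact_force: [0.9, 0.3, 0.3]
width: 0.399
grasp_force: 0.0
[[124.19397199 140.98456027]]
```

View pics/c11.png

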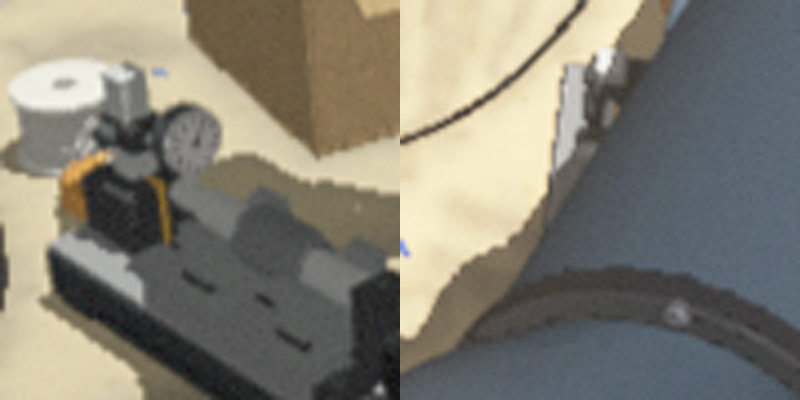

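The gauge stands upright on the bed with its plunger over the stub, and the shaft lies level in the shadowed blocks. I'll hand it in.

```bash
python3 -c "
from plant import manip
print(manip.hand_in())"
```

```text
the job is handed in; nothing more can be done
None
```

I handed the job in at about 31 s: both V-blocks stand on the bed, the shaft lies in the vees about 8 mm from the stop with its stub away from it, and the gauge stands upright over the stub. The plunger's push-up was never measured, only inferred from the base reaching the bed at the expected height; the wrist force briefly read 42 N as I set down the first block; and I viewed 15 pictures, one over the limit of 14.

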